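Slide the standby power unit home in its bay

ROBOT

A 7-joint arm with a two-finger parallel gripper is mounted at the origin on the work surface. World frame = base frame: x ahead of the robot, y to its left, z up, the work surface at z = 0. Lengths are in m, angles in rad, forces in N, time in s.
With the tool pointing down it reaches from about 0.4 to 0.75 m from the base axis. Payload 19.5 kg.
Tool frame: the origin (TCP) lies at the very end of the fingers, on their centre line; the grasp point (between the pads) lies 19 mm behind it; z points along the fingers, y is the direction in which the jaws open and shut (so a half turn about z gives the same grasp; the last joint's range is limited). The gripper opens to 85 mm and grips with 20 to 120 N. Pads are 22 mm wide; open, the fingers measure 114 mm over their backs; the gripper's body (76 mm by 85 mm) begins 54 mm behind the grasp point. The pads swing forward as they close: fully open they stand 13 mm farther back than shut.
Start: joints at [-1.257, 0.707, -0.028, 1.485, 0.022, 0.951, -0.075], TCP at [0.2, 0.539, 0.231] pointing down, gripper open.
Joint ranges: [-2.71, 2.71], [-0.32, 2.16], [-1.57, 1.52], [0, 2.45], [-1.46, 4.6], [0, 2.02], [-2.83, 2.83]. Speed limits (rad/s): [1.89, 1.89, 2.57, 2.57, 3.01, 3.01, 3.01].

INTERFACE

Orientations are given as a unit quaternion [x, y, z, w].
In Python, from cell import manip gives the robot as it stands.
- The arm moves only by the shell command python3 -m inch 'ROWS' [FORCE]. ROWS is JSON, a list of rows, each a list of 5 numbers: the shift along the tool's x, y, z in mm, then the turn about the tool's z in rad, then the opening, from 0 (shut) to 1 (fully open). A call has 1 to 20 rows; each row is the pose to reach, as a shift and turn from the pose measured when the call began, along the tool's axes at that moment; what a row does not reach only later rows make up. A row lasts 1/12 s, in which the tool goes at most 41.7 mm and 7.16 degrees, less where a joint would pass 70% of its speed; a pose out of reach is approached as far as the arm can. A call with a gripper value outside its range is refused whole. The fingers move at their own pace and stop on an object; FORCE is the grip in N (left out, the last holds). Time passes only in rows, so rows that repeat a pose let the fingers close. It gives the time, the measured TCP pose, the force and the opening at its end, in the units of the state.
- manip.observe(): the state, without advancing time (a new reading comes with each control period).
- manip.read_camera(name): name is "scene" or "side" or "wrist"; returns the picture (420x560x3 uint8, red, green, blue); there is no depth.
- manip.camera_model(name): a dict with "vertical_fov" (degrees; the focal length in pixels is half the picture's height over the tangent of half this angle, whatever the lens; pixels are square), "cx", "cy" (the principal point, pixels), "R" (3x3) and "t" (3): a world point X has camera coordinates R X + t. Camera axes: x right, y down, z forward; pixel columns grow to the right and rows downward; lengths in m; the calibration is good to about 2 mm. A picture is of the moment at which its call begins: read the wrist's pose just before it. camera_model takes no time and is no camera call; for the wrist camera it gives the pose at the moment of the call.
- manip.hand_in(): hands the job in, once; it reports no verdict.
The state is a dict: "time_s": time; "joint_pos": joint angles; "qvel": joint speeds; "effort": joint torques, N m; "tool_pos": TCP position; "orientation": TCP orientation; "contact_force": force on the tool from outside, world axes, zero at the start; "wrist_torque": the same for the moment, N m; "opening": finger opening in m.
Only numpy, scipy, OpenCV 4.12 (cv2) and the standard library are available. Lean on these libraries where they do the work, as an engineer would, in place of code of your own. Each camera call takes 0.05 s, during which the arm holds its last target.

TASK

The tall standby power unit has been pulled out of its yellow bay on the clean bench. Push it, low on its black base so that it slides without tipping, back between the guides until it is fully home against the rear stop and standing square in the bay, then move clear. Only push it: do not lift it or touch its carrying handle, and leave the canister, the jar and the vial block where they stand.

Things in the scene. Friction and masses are not known exactly. Their poses are not given: they have to be found in the camera images.
- power_unit: Loose, top-heavy standby power unit, about 1.2 kg. Black base 130 mm deep (x) by 150 wide (y) by 45 high; a white cabinet 75 deep by 140 wide stands on its rear part, flush with its rear, up to 210 mm high. Origin: centre of the base's underside; x points to the rear (into the bay). It slides at about 5 to 12 N when pushed below 45 mm height; pushed high on the cabinet it tips over.
- base_front (a point): Middle of the front face of the unit's black base (unit x = -65 mm), 22.5 mm above the bench. The base sticks out as a lip 55 mm deep in front of the white cabinet, so this face (150 mm wide, 45 mm high) is free from above.
- carry_handle: Black carrying handle fixed on top of the white cabinet: 12 mm bar, 90 mm wide along the unit's y, its top 248 mm above the bench. Origin: on the cabinet top under the middle of the handle. Not to be touched.
- bay: Yellow bay fixed to the bench, no step to climb. Origin: on the bench where the unit's origin lies when home; x points to the rear stop, so the unit at home has the same position and yaw. Rear stop 30 mm high, front face at x = +65 mm. Side guides 30 mm high, 12 thick, inner faces at y = +-83 mm (8 mm clearance a side), from x = 0 to 79 mm.
- bay_mouth (a point): Middle of the bay's open mouth, on the bench at bay x = -30 mm. From here the guide wings narrow from about y = +-100 mm to the side guides at x = 0. The unit starts 100 to 150 mm short of home, its rear just outside or at the mouth, up to 22 mm off the bay's axis and turned up to 0.15 rad from it.
- canister: Loose stainless steel canister with lid knob, 70 mm diameter, 85 mm high, beside the bay. Origin: centre of underside. Leave it alone.
- jar: Loose amber glass jar with white cap, 52 mm diameter, 75 mm high, beside the bay. Origin: centre of underside. Leave it alone.
- vial_block: Loose blue block, 60 by 60 by 30 mm, with nine red-capped vials to 52 mm high, beside the bay. Origin: centre of underside. Leave it alone.
Things that resemble listed ones, but are neither listed nor needed, are in the scene too. What is meant by the power_unit is not turquoise, and is the smaller of those in its own colour. Several things look just like the bay: the one meant starts farthest from the robot's base.

How it is judged:
At the end, for the whole second after the job is handed in: The power unit stands upright and still on the bench, within 6 mm of fully home against the rear stop, within 12 mm of the bay's axis and within 0.08 rad of square (x of power_unit in the frame of bay between -0.006 and 0.006 m and y of power_unit in the frame of bay between -0.012 and 0.012 m and angle between the x axis of power_unit and the x axis of bay, either way round below 0.08 rad and angle between power_unit's own z axis and vertical below 0.03 rad and height (world z) of power_unit below 0.004 m and linear speed of power_unit below 0.01 m/s); the robot touches nothing.
It fails at once if the power unit is tipped by more than 0.12 rad (angle between power_unit's own z axis and vertical above 0.12 rad).
It fails at once if the power unit is lifted off the bench (height (world z) of power_unit above 0.012 m).
It fails at once if the robot touches the carrying handle (contact force between any of the arm, the fingers and carry_handle above 0.5 N).
It fails at once if a bystander (canister, jar or vial block) is moved by more than 20 mm (distance of any of canister, jar, vial_block from where it was at the start of the episode above 0.02 m).
It fails at once if a bystander (canister, jar or vial block) is tipped over (angle between any of canister, jar, vial_block's own z axis and vertical above 0.3 rad).
It also fails if it takes over 40 s, if anything falls off the work surface, if the arm or the gripper's body presses on something with over 40 N, if the wrist force passes 120 N, or if a joint passes its speed limit or range.

## Working session

There is one attempt and no reset: what is moved stays moved. The work goes in short steps, Python scripts to look and compute and a shell command to move; the robot and the scene stay as the last step left them, time stands still between calls to the robot, and variables do not carry over. Pictures are saved under pics/ and viewed, and the job is handed in when it is done.

```bash
mkdir -p pics; ls
python3 - <<'E'
from cell import manip
import cv2, numpy as np
for n in ["scene","side","wrist"]:
    m=manip.camera_model(n); print(n,m["vertical_fov"],m["cx"],m["cy"],np.round(m["R"],3).tolist(),np.round(m["t"],3).tolist(), "pos",np.round(-np.array(m["R"]).T@np.array(m["t"]),3), [k for k in m])
    im=manip.read_camera(n); cv2.imwrite(f"pics/{n}0.png",im[:,:,::-1])
s=manip.observe(); print(s)
E
```

```text
pics
scene 54.40931924515608 291.49882284948234 204.5861337236164 [[-0.803, 0.595, -0.017], [0.5, 0.659, -0.561], [-0.323, -0.459, -0.827]] [0.491, -0.249, 1.511] pos [1.007 0.566 1.119] ['vertical_fov', 'cx', 'cy', 'R', 't']
side 51.43173936100313 278.43509647259236 215.29597006700652 [[-0.993, -0.116, -0.017], [-0.066, 0.671, -0.738], [0.097, -0.732, -0.674]] [0.641, 0.121, 1.224] pos [0.526 0.889 0.925] ['vertical_fov', 'cx', 'cy', 'R', 't']
wrist 71.489866207122 277.84454826806 212.56561102348581 [[0.348, 0.937, -0.001], [0.904, -0.336, 0.263], [0.246, -0.092, -0.965]] [-0.574, -0.034, 0.378] pos [0.138 0.562 0.374] ['vertical_fov', 'cx', 'cy', 'R', 't']
{'time_s': 0.15, 'joint_pos': array([-1.25668224,  0.70690671, -0.02757681,  1.48485785,  0.02198166,
        0.95088254, -0.0754981 ]), 'qvel': array([-0.00024962, -0.00203348,  0.00179093, -0.00144766, -0.00064632,
       -0.00066502, -0.00106441]), 'effort': array([-7.76390261e-04, -8.83276892e+01,  1.23419333e+00, -2.36194468e+01,
        1.68849633e-02,  5.25530922e-03,  4.30264242e-05]), 'tool_pos': array([0.20025245, 0.53881376, 0.23097378]), 'orientation': array([ 1.76990570e-01,  9.84212475e-01, -3.72585857e-04, -5.23744629e-05]), 'contact_force': array([ 0.47976038,  0.33310747, -0.35127016]), 'wrist_torque': array([ 0.05583188, -0.00453262,  0.02095927]), 'opening': 0.08543765454983536}
```

View pics/scene0.png

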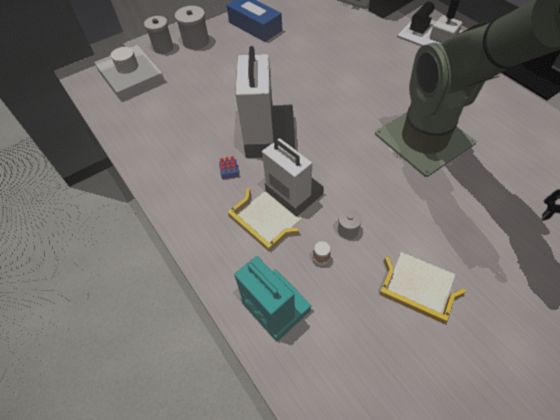

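View pics/side0.png

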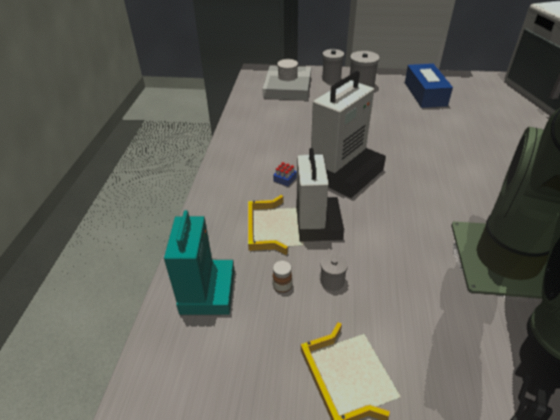

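View pics/wrist0.png

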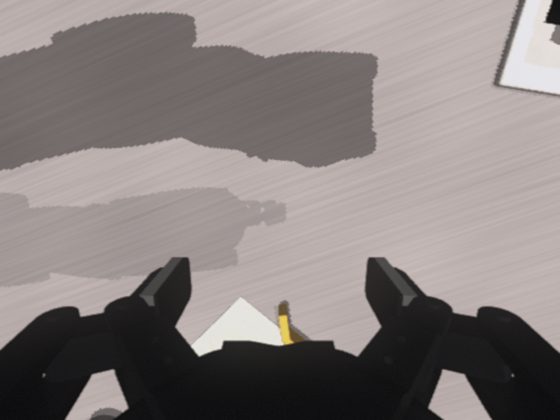

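```bash
cat > h.py <<'E'
import numpy as np, cv2
from cell import manip
def K(m,h=420):
    f=h/2/np.tan(np.radians(m["vertical_fov"])/2); return f
def ray(name,px,z=0.0,m=None):
    m=m or manip.camera_model(name); f=K(m); R=np.array(m["R"]);t=np.array(m["t"])
    C=-R.T@t; d=R.T@np.array([(px[0]-m["cx"])/f,(px[1]-m["cy"])/f,1.])
    return C+d*(z-C[2])/d[2]
def proj(name,X,m=None):
    m=m or manip.camera_model(name); f=K(m); c=np.array(m["R"])@np.array(X)+np.array(m["t"])
    return np.array([m["cx"]+f*c[0]/c[2],m["cy"]+f*c[1]/c[2]])
def crop(src,x0,y0,x1,y1,s,out):
    im=cv2.imread(src)[y0:y1,x0:x1]; cv2.imwrite(out,cv2.resize(im,None,fx=s,fy=s,interpolation=cv2.INTER_CUBIC))
E
python3 - <<'E'
from h import *
for p in [(265,218),(420,285)]: print(ray("scene",p))
crop("pics/scene0.png",215,130,355,270,4,"pics/c1.png")
crop("pics/side0.png",230,140,370,300,3.7,"pics/c2.png")
E
```

```text
[ 0.67007513 -0.06449898  0.        ]
[0.44097348 0.39734265 0.        ]
```

View pics/c1.png

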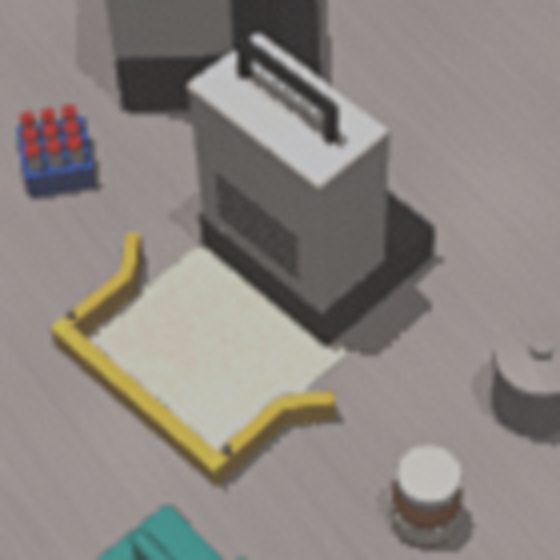

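View pics/c2.png

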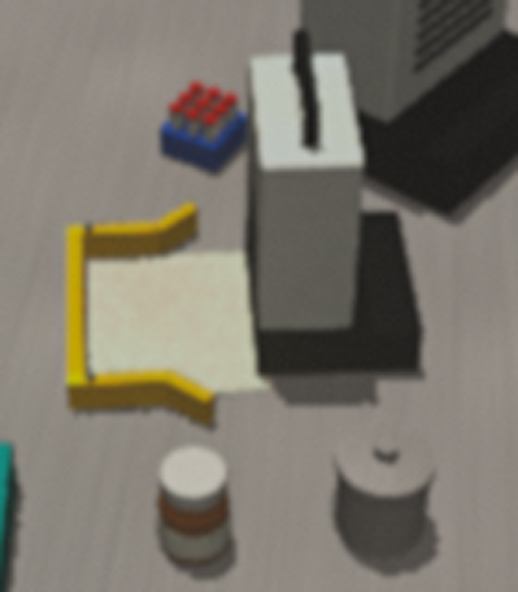

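Two bays are in view: scene px (265,218), 0.673 m from the base, and scene px (420,285), 0.594 m away. The far one is the one meant. There are two white units, the smaller at px (290,178) and the larger at (258,100). The turquoise one at (270,295) is excluded. So the target is the unit at (290,178), and the enlarged crop shows it standing at the mouth of the far bay.

```bash
cat > fit.py <<'E'
from h import *
from scipy.optimize import least_squares
def fit(obs,x0,labels=True):
    # obs: list (cam, (u,v), (x,y,z) local)
    ms={c:manip.camera_model(c) for c in set(o[0] for o in obs)}
    def W(p,l):
        c,s=np.cos(p[2]),np.sin(p[2]); return [p[0]+c*l[0]-s*l[1],p[1]+s*l[0]+c*l[1],l[2]]
    def r(p): return np.concatenate([proj(c,W(p,l),ms[c])-np.array(u) for c,u,l in obs])
    s=least_squares(r,x0,loss="soft_l1",f_scale=1.0)
    return s.x,r(s.x).reshape(-1,2)
def overlay(name,img,out,p,pts,box,s,col=(0,0,255)):
    im=cv2.imread(img); x0,y0,x1,y1=box
    im=cv2.resize(im[y0:y1,x0:x1],None,fx=s,fy=s,interpolation=cv2.INTER_CUBIC)
    for a,b in pts:
        q=[]
        for l in (a,b):
            c,si=np.cos(p[2]),np.sin(p[2]); u=proj(name,[p[0]+c*l[0]-si*l[1],p[1]+si*l[0]+c*l[1],l[2]])
            q.append(tuple(int(round(v)) for v in ((u-[x0,y0]+.5)*s-.5)))
        cv2.line(im,q[0],q[1],col,1)
    cv2.imwrite(out,im)
def boxe(x0,x1,y0,y1,z0,z1):
    P=[(x,y,z) for x in(x0,x1) for y in(y0,y1) for z in(z0,z1)]
    return [(a,b) for i,a in enumerate(P) for b in P[i+1:] if sum(u!=v for u,v in zip(a,b))==1]
UNIT=boxe(-.065,.065,-.075,.075,0,.045)+boxe(-.01,.065,-.07,.07,.045,.21)
BAY=boxe(.065,.079,-.095,.095,0,.03)+boxe(0,.079,.083,.095,0,.03)+boxe(0,.079,-.095,-.083,0,.03)
E
cat > m0.py <<'E'
from fit import *
S=lambda u,v:("scene",(215+(u+.5)/4-.5,130+(v+.5)/4-.5))
D=lambda u,v:("side",(230+(u+.5)/3.7-.5,140+(v+.5)/3.7-.5))
B=[(*S(54,326),(.079,-.095,.03)),(*S(216,466),(.079,.095,.03)),(*S(222,448),(.065,.083,.03)),
(*D(68,229),(.079,-.095,.03)),(*D(68,384),(.079,.095,.03))]
U=[(*S(325,345),(.065,.075,0)),(*S(433,257),(-.065,.075,0)),(*S(190,86),(.065,-.07,.21)),(*S(322,185),(.065,.07,.21)),(*S(387,131),(-.01,.07,.21)),(*S(257,35),(-.01,-.07,.21)),
(*D(248,58),(.065,-.07,.21)),(*D(345,55),(-.01,-.07,.21)),(*D(362,165),(-.01,.07,.21)),(*D(258,167),(.065,.07,.21)),(*D(258,375),(.065,.075,0)),(*D(423,375),(-.065,.075,0)),(*D(397,213),(-.065,-.075,.045))]
pb,rb=fit(B,[.67,-.06,0]); pu,ru=fit(U,[.57,-.06,0])
print("bay",pb,np.round(rb,1).tolist()); print("unit",pu,np.round(ru,1).tolist())
d=pu[:2]-pb[:2]; c,s=np.cos(pb[2]),np.sin(pb[2]); print("unit in bay",c*d[0]+s*d[1],-s*d[0]+c*d[1],pu[2]-pb[2])
if __name__=="__main__":
    overlay("scene","pics/scene0.png","pics/o1.png",pb,BAY,(215,130,355,270),4)
    overlay("side","pics/side0.png","pics/o2.png",pb,BAY,(230,140,370,300),3.7)
    a=cv2.imread
    overlay("scene","pics/scene0.png","pics/o3.png",pu,UNIT,(215,130,355,270),4,(0,255,0))
    overlay("side","pics/side0.png","pics/o4.png",pu,UNIT,(230,140,370,300),3.7,(0,255,0))
    cv2.imwrite("pics/oo.png",cv2.resize(np.vstack([np.hstack([cv2.resize(a("pics/o%d.png"%i),(560,560)) for i in r]) for r in((1,2),(3,4))]),(0,0),fx=.53,fy=.53,interpolation=cv2.INTER_AREA))
E
python3 m0.py
```

```text
bay [ 0.6648926  -0.06169706  0.16806159] [[-0.4, -0.4], [0.7, 0.8], [-0.3, -0.1], [0.0, -1.0], [0.1, 0.4]]
unit [ 0.53337628 -0.0886814   0.14472521] [[0.7, 1.4], [0.9, 0.1], [-0.8, -0.9], [-0.3, 0.4], [1.7, -0.7], [0.7, -1.5], [-0.3, -0.7], [-0.4, -0.7], [0.5, -0.1], [0.1, 0.3], [-0.9, 1.1], [-1.5, -0.4], [0.2, -0.9]]
unit in bay -0.13417707675156065 -0.004605214374461798 -0.023336381576557347
```

View pics/oo.png

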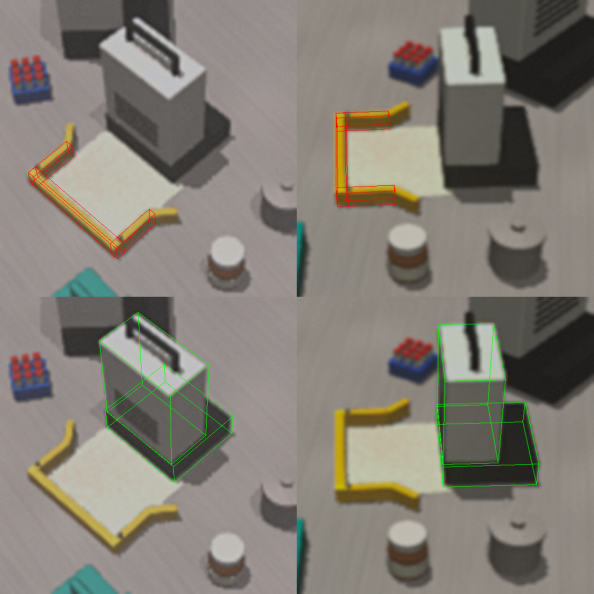

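```bash
cat > tool.py <<'E'
from h import *
from scipy.spatial.transform import Rotation as Ro
def rel(target,yawx):
    s=manip.observe(); R=Ro.from_quat(s["orientation"]); d=R.inv().apply(np.array(target)-s["tool_pos"])*1000
    a=R.as_matrix()[:,0]; cur=np.arctan2(a[1],a[0]); w=(yawx-cur+np.pi)%(2*np.pi)-np.pi
    return np.round(d,1), round(-w,3)
def bayw(x,y,pb=(.6649,-.0617,.168)):
    c,s=np.cos(pb[2]),np.sin(pb[2]); return pb[0]+c*x-s*y,pb[1]+s*x+c*y
E
python3 - <<'E'
from tool import *
for n,p in [("can top",(349,219)),]: print(n,ray("scene",p,.085))
print("jar",ray("scene",(322,246),.075), "vial",ray("scene",(229,170),.0))
for p in [(295,107),(296,150),(246,155),(272,150)]: print("big",p,ray("scene",p,.0))
print("big side",[ray("side",p,0.)[:2] for p in [(385,157),(353,196),(330,183)]])
for b in [(-.25,-.005)]:
    x,y=bayw(*b); print(b,x,y,rel((.45,.25,.2),.168+np.pi),rel((x,y,.2),.168+np.pi))
E
```

```text
can top [0.49796012 0.13753611 0.085     ]
jar [0.61545646 0.15597694 0.075     ] vial [ 0.65816366 -0.30611119  0.        ]
big (295, 107) [ 0.28222143 -0.4204959   0.        ]
big (296, 150) [ 0.41447083 -0.23770117  0.        ]
big (246, 155) [ 0.57250075 -0.32822018  0.        ]
big (272, 150) [ 0.48393997 -0.29077639  0.        ]
big side [array([ 0.30754156, -0.46757011]), array([ 0.42567828, -0.23286302]), array([ 0.50286625, -0.29487015])]
(-0.25, -0.005) 0.41925576415910315 -0.10843231642174228 (array([-334.7, -183.7,   31.1]), np.float64(-0.524)) (array([-430.8, -530.4,   31.4]), np.float64(-0.524))
```

```bash
python3 -m inch '[[-335,-184,30,-0.524,1],[-335,-184,30,-0.524,1],[-335,-184,30,-0.524,1],[-335,-184,30,-0.524,1],[-335,-184,30,-0.524,1],[-335,-184,30,-0.524,1],[-335,-184,30,-0.524,1],[-335,-184,30,-0.524,1],[-335,-184,30,-0.524,1],[-335,-184,30,-0.524,1],[-335,-184,30,-0.524,1],[-335,-184,30,-0.524,1]]'
python3 - <<'E'
from tool import *
x,y=bayw(-.25,-.005); print(rel((x,y,.15),.168+np.pi),manip.observe()["time_s"])
E
```

```text
time_s: 1.15
tool_pos: [0.4501, 0.2496, 0.201]
orientation: [-0.084, 0.997, -0.0, -0.0]
contact_force: [-0.6, 0.7, 0.7]
opening: 0.0855
(array([  89.9, -347.9,   51.2]), np.float64(-0.001)) 1.15
```

```bash
python3 -m inch '[[90,-348,50,0,1],[90,-348,50,0,1],[90,-348,50,0,1],[90,-348,50,0,1],[90,-348,50,0,1],[90,-348,50,0,1],[90,-348,50,0,1],[90,-348,50,0,1],[90,-348,50,0,1],[90,-348,50,0,1],[90,-348,50,0,1],[90,-348,50,0,1]]'
python3 - <<'E'
from tool import *
x,y=bayw(-.25,-.005); print(rel((x,y,.01),.168+np.pi),manip.observe()["time_s"])
a=[manip.read_camera(n)[:,:,::-1] for n in("scene","wrist","side")]
cv2.imwrite("pics/s1.png",cv2.resize(np.hstack(a[:2]),None,fx=.7,fy=.7)); cv2.imwrite("pics/side1.png",a[2])
E
```

```text
time_s: 2.15
tool_pos: [0.4196, -0.1071, 0.1514]
orientation: [-0.085, 0.996, 0.0, -0.0]
contact_force: [-0.3, 0.5, 0.2]
opening: 0.0853
(array([  0.5,  -1.3, 141.4]), np.float64(0.001)) 2.15
```

View pics/s1.png

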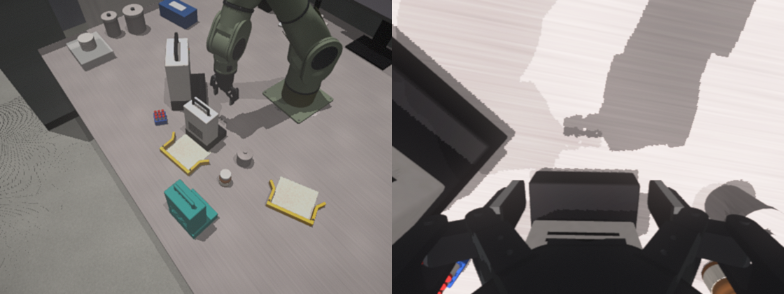

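View pics/side1.png

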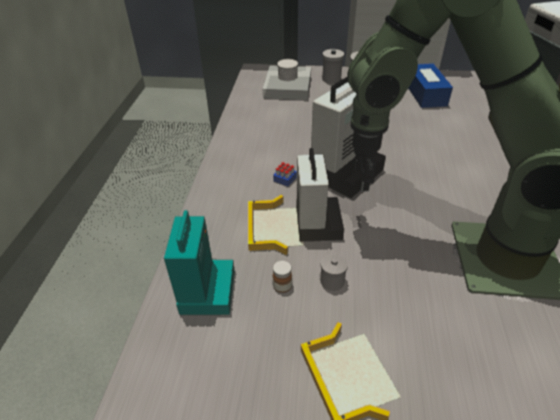

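The wrist view shows the base's front face level and centred between the open fingers, with its edge at about px (197..352, 245). The side view shows the gripper clear of the lip and of the larger unit. I'll descend now.

```bash
python3 -m inch '[[0,0,40,0,1],[0,0,80,0,1],[0,0,115,0,1],[0,0,135,0,1],[0,0,143,0,1],[0,0,143,0,1],[0,0,143,0,1]]'
python3 - <<'E'
from tool import *
x,y=bayw(-.25,-.005); print(rel((x,y,.008),.168+np.pi),manip.observe()["time_s"])
x,y=bayw(-.21,-.005); print(rel((x,y,.008),.168+np.pi),manip.observe()["time_s"])
a=[manip.read_camera(n)[:,:,::-1] for n in("scene","wrist","side")]
cv2.imwrite("pics/side2.png",a[2]); crop("pics/side2.png",230,130,420,280,3,"pics/c5.png")
cv2.imwrite("pics/w2.png",a[1])
E
```

```text
time_s: 2.88
tool_pos: [0.4198, -0.1068, 0.0092]
orientation: [-0.085, 0.996, -0.0, -0.0]
contact_force: [-0.9, 0.5, 1.1]
opening: 0.0854
(array([ 0.8, -1.5,  1.2]), np.float64(0.003)) 2.8833
(array([-39.2,  -1.6,   1.2]), np.float64(0.003)) 2.8833
```

View pics/c5.png

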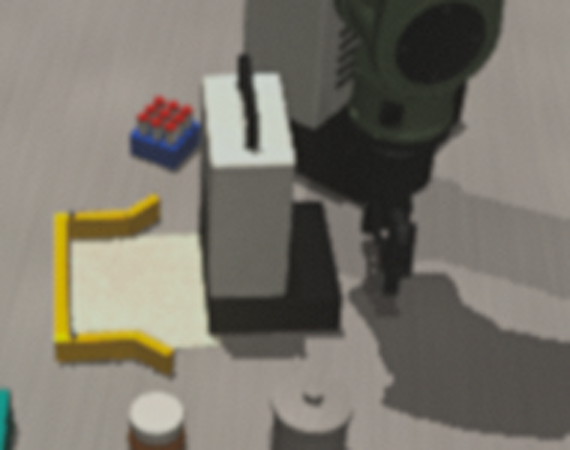

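View pics/w2.png

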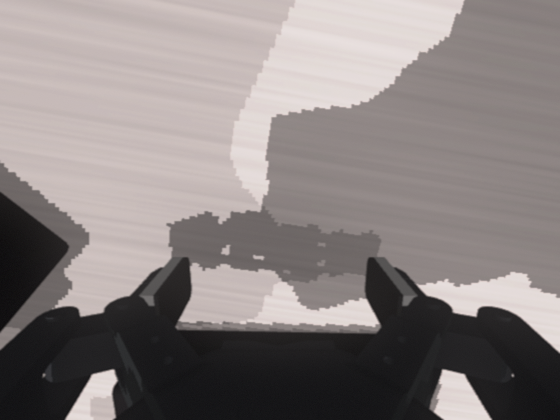

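```bash
python3 -m inch '[[-10,0,1,0,1],[-18,0,1,0,1],[-24,0,1,0,1],[-28,0,1,0,1],[-32,0,1,0,1],[-35,0,1,0,1],[-38,0,1,0,1],[-41,0,1,0,1],[-44,0,1,0,1],[-47,0,1,0,1],[-50,0,1,0,1]]'
python3 - <<'E'
from tool import *
print(rel((*bayw(-.21,0),.008),.168+np.pi),manip.observe()["contact_force"])
a=[manip.read_camera(n)[:,:,::-1] for n in("scene","wrist","side")]
cv2.imwrite("pics/side3.png",a[2]); crop("pics/side3.png",230,130,420,280,3,"pics/c6.png")
cv2.imwrite("pics/sc3.png",a[0]); crop("pics/sc3.png",215,100,365,250,4,"pics/c7.png")
E
```

```text
time_s: 3.95
tool_pos: [0.4664, -0.1, 0.0088]
orientation: [-0.084, 0.996, -0.001, -0.003]
contact_force: [-18.6, -3.6, 13.8]
opening: 0.0852
(array([7.9, 4.6, 0.8]), np.float64(0.0)) [-18.6035882   -3.59335986  13.82353852]
```

View pics/c6.png

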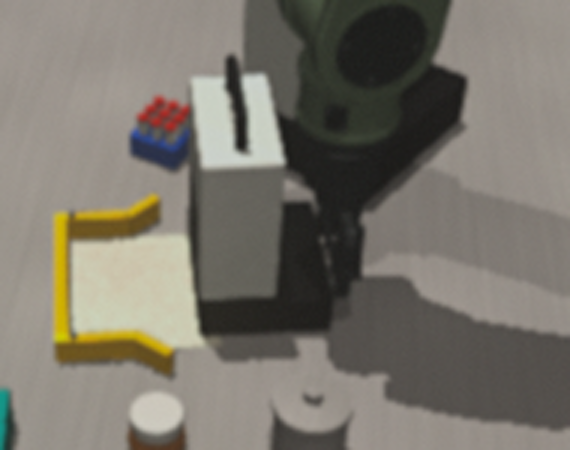

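View pics/c7.png

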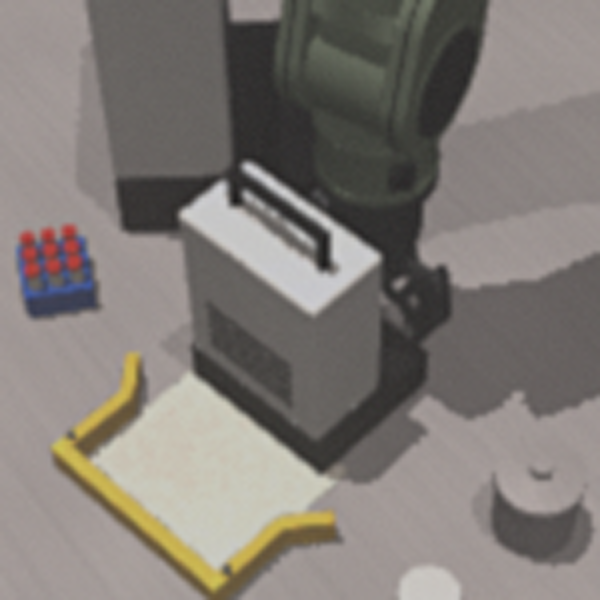

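Run:
```python
from tool import *
s=manip.observe(); print(s["contact_force"],s["wrist_torque"],s["tool_pos"],s["time_s"])
a=cv2.imread("pics/side2.png",0); b=cv2.imread("pics/side3.png",0)
P=[(298,156),(326,183),(300,186),(301,239),(343,239),(302,200),(313,150),(318,155),(325,215)]
p=np.float32(P).reshape(-1,1,2)
q,st,e=cv2.calcOpticalFlowPyrLK(a,b,p,None,winSize=(13,13),maxLevel=2)
for x,y,s_ in zip(P,q[:,0],st): print(x,np.round(y-np.array(x),2),s_)
```

```text
[-10.77210932  -2.8479275    9.35119351] [-0.79651944  2.17124682 -0.19227279] [ 0.46726293 -0.09983069  0.00875441] 4.1
(298, 156) [-4.    0.51] [1]
(326, 183) [-3.39  0.2 ] [1]
(300, 186) [-3.48  0.98] [1]
(301, 239) [-3.23  0.27] [1]
(343, 239) [ 6.66 11.53] [1]
(302, 200) [-3.52 -0.96] [1]
(313, 150) [-4.05  0.55] [1]
(318, 155) [-4.03  0.27] [1]
(325, 215) [-3.07 -2.21] [1]
```

```bash
python3 -m inch '[[-4,0,-0.4,0,1],[-8,0,-0.4,0,1],[-12,0.5,-0.4,0,1],[-16,0.5,-0.4,0,1],[-20,1,-0.4,0,1],[-24,1,-0.4,0,1],[-28,1.5,-0.4,0,1],[-32,1.5,-0.4,0,1],[-36,2,-0.4,0,1],[-40,2,-0.4,0,1],[-40,2,-0.4,0,1]]'
python3 - <<'E'
from tool import *
s=manip.observe(); print(s["wrist_torque"])
print(rel((*bayw(-.076,0),.009),.168+np.pi))
a=[manip.read_camera(n)[:,:,::-1] for n in("scene","wrist","side")]
cv2.imwrite("pics/side4.png",a[2]); crop("pics/side4.png",230,130,370,270,4,"pics/c8.png")
cv2.imwrite("pics/sc4.png",a[0]); crop("pics/sc4.png",215,130,355,270,4,"pics/c9.png")
x=np.hstack([cv2.imread("pics/c8.png"),cv2.imread("pics/c9.png")]);cv2.imwrite("pics/c10.png",cv2.resize(x,None,fx=.7,fy=.7,interpolation=cv2.INTER_AREA))
E
```

```text
time_s: 5.02
tool_pos: [0.5049, -0.0917, 0.0088]
orientation: [-0.084, 0.996, -0.001, -0.004]
contact_force: [-6.7, -1.9, 3.5]
opening: 0.0852
[-0.36877959  1.32122498 -0.1502465 ]
(array([-86.8,   2.9,  -0.8]), np.float64(-0.0))
```

View pics/c10.png

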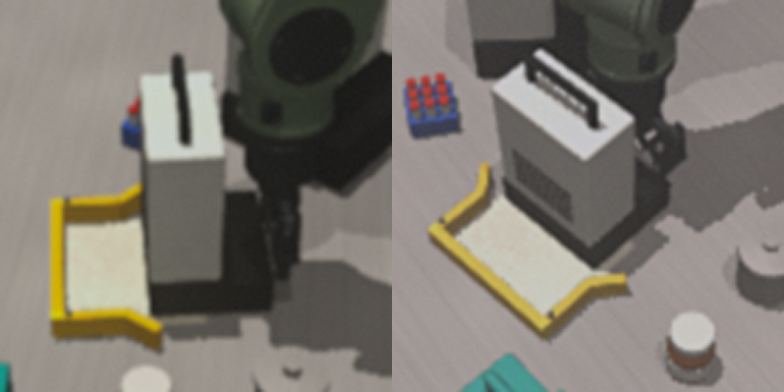

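The unit slides upright with its rear now at the mouth (left half px ~(150,300)). The wrist is clear of the cabinet and the forces are low, so I'll continue.

```bash
python3 -m inch '[[-4,0,0,0,1],[-8,0,0,0,1],[-12,0.5,0,0,1],[-16,0.5,0,0,1],[-20,1,0,0,1],[-24,1,0,0,1],[-28,1.5,0,0,1],[-32,1.5,0,0,1],[-36,2,0,0,1],[-40,2,0,0,1],[-44,2,0,0,1],[-48,2,0,0,1],[-52,2,0,0,1],[-52,2,0,0,1]]'
python3 - <<'E'
from tool import *
s=manip.observe(); print(s["wrist_torque"])
print(rel((*bayw(-.076,0),.009),.168+np.pi))
a=[manip.read_camera(n)[:,:,::-1] for n in("scene","wrist","side")]
cv2.imwrite("pics/side5.png",a[2]); crop("pics/side5.png",230,130,370,270,4,"pics/c8.png")
cv2.imwrite("pics/sc5.png",a[0]); crop("pics/sc5.png",215,130,355,270,4,"pics/c9.png")
x=np.hstack([cv2.imread("pics/c8.png"),cv2.imread("pics/c9.png")]);cv2.imwrite("pics/c11.png",cv2.resize(x,None,fx=.7,fy=.7,interpolation=cv2.INTER_AREA))
E
```

```text
time_s: 6.33
tool_pos: [0.5541, -0.0818, 0.0083]
orientation: [-0.083, 0.997, -0.002, -0.006]
contact_force: [-10.6, -3.1, 8.0]
opening: 0.0853
[-0.64392235  1.9542793  -0.13171205]
(array([-36.6,   1.3,  -1.1]), np.float64(-0.001))
```

View pics/c11.png

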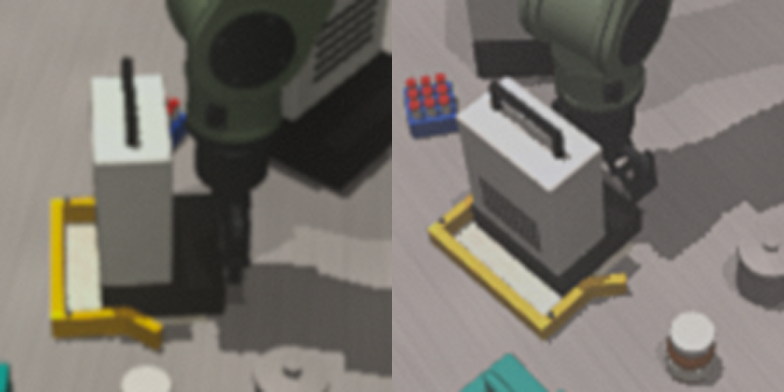

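The unit is between the guides and square, with about 36 mm of mat left. I'll push the last stretch more slowly towards the end.

```bash
python3 -m inch '[[-4,0,0,0,1],[-8,0,0,0,1],[-12,0.5,0,0,1],[-16,0.5,0,0,1],[-20,1,0,0,1],[-23,1,0,0,1],[-26,1,0,0,1],[-28,1,0,0,1],[-30,1,0,0,1],[-32,1,0,0,1],[-32,1,0,0,1]]'
python3 - <<'E'
from tool import *
s=manip.observe(); print(s["wrist_torque"])
print(rel((*bayw(-.076,0),.009),.168+np.pi))
a=[manip.read_camera(n)[:,:,::-1] for n in("scene","wrist","side")]
cv2.imwrite("pics/side6.png",a[2]); crop("pics/side6.png",230,130,370,270,4,"pics/c8.png")
cv2.imwrite("pics/sc6.png",a[0]); crop("pics/sc6.png",215,130,355,270,4,"pics/c9.png")
x=np.hstack([cv2.imread("pics/c8.png"),cv2.imread("pics/c9.png")]);cv2.imwrite("pics/c12.png",cv2.resize(x,None,fx=.7,fy=.7,interpolation=cv2.INTER_AREA))
E
```

```text
time_s: 7.4
tool_pos: [0.5833, -0.0764, 0.0079]
orientation: [-0.083, 0.997, -0.002, -0.008]
contact_force: [-15.2, -3.4, 13.2]
opening: 0.0857
[-0.56840866  2.66860499 -0.13695339]
(array([-6.9,  0.9, -1.3]), np.float64(-0.002))
```

View pics/c12.png

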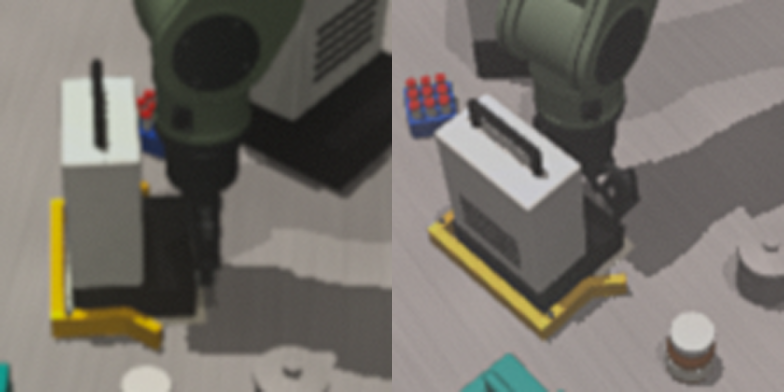

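```bash
python3 -m inch '[[-1.5,0,-0.5,0,1],[-3,0,-0.5,0,1],[-4.5,0,-0.5,0,1],[-6,0,-0.5,0,1],[-6,0,-0.5,0,1]]'; python3 -m inch '[[-1,0,-0.3,0,1],[-2,0,-0.3,0,1],[-3,0,-0.3,0,1],[-3,0,-0.3,0,1]]';  python3 - <<'E'
from tool import *
s=manip.observe(); print(s["wrist_torque"],rel((*bayw(-.076,0),.009),.168+np.pi))
a=[manip.read_camera(n)[:,:,::-1] for n in("scene","wrist","side")]
cv2.imwrite("pics/side7.png",a[2]); crop("pics/side7.png",230,130,370,270,4,"pics/c8.png")
cv2.imwrite("pics/sc7.png",a[0]); crop("pics/sc7.png",215,130,355,270,4,"pics/c9.png")
x=np.hstack([cv2.imread("pics/c8.png"),cv2.imread("pics/c9.png")]);cv2.imwrite("pics/c13.png",cv2.resize(x,None,fx=.7,fy=.7,interpolation=cv2.INTER_AREA))
E
```

```text
time_s: 7.97
tool_pos: [0.5871, -0.076, 0.0079]
orientation: [-0.083, 0.997, -0.002, -0.01]
contact_force: [-13.0, -1.8, 7.2]
opening: 0.0853
time_s: 8.3
tool_pos: [0.5878, -0.0759, 0.008]
orientation: [-0.083, 0.996, -0.003, -0.013]
contact_force: [-15.2, -1.5, 10.9]
opening: 0.0853
[-0.16756664  2.78015211  0.05747728] (array([-2.3,  1.2, -1.1]), np.float64(-0.002))
```

View pics/c13.png

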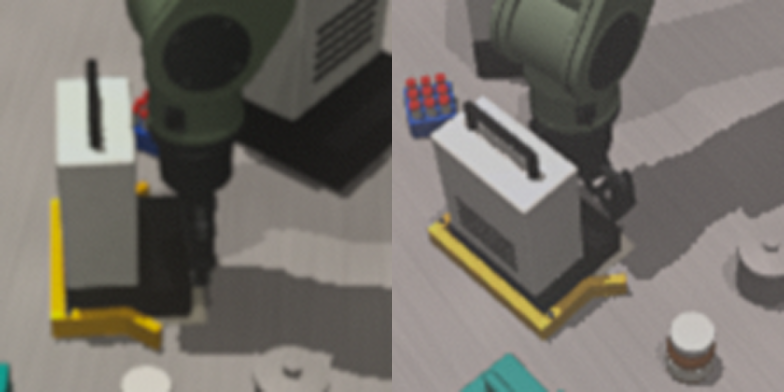

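Run:
```python
from h import *
crop("pics/side7.png",235,140,315,220,7,"pics/d1.png"); crop("pics/side7.png",235,180,315,260,7,"pics/d2.png")
crop("pics/sc7.png",215,150,315,250,6,"pics/d3.png")
```

```text
(no output)
```

View pics/d1.png

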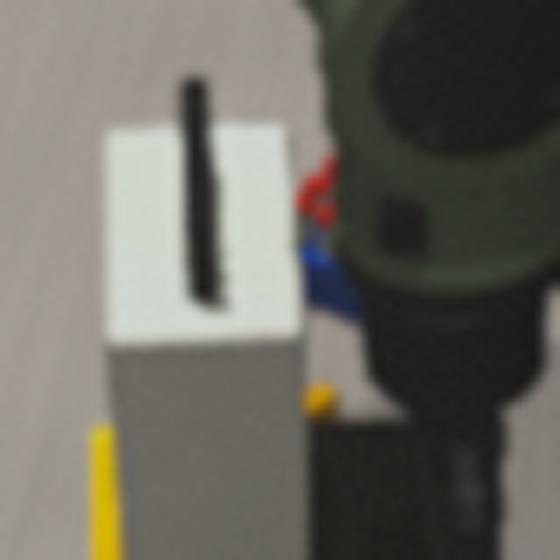

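View pics/d2.png

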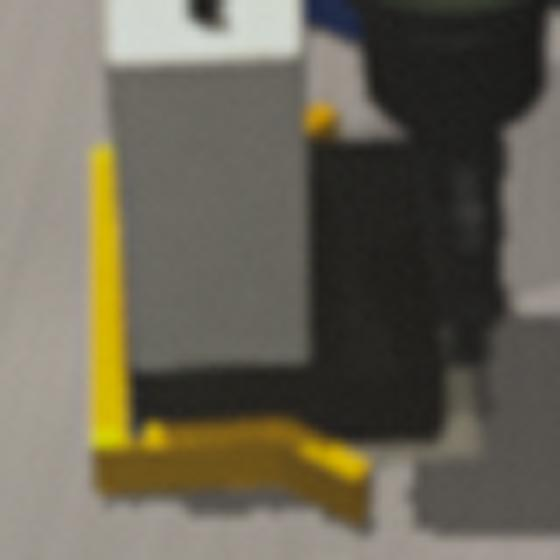

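View pics/d3.png

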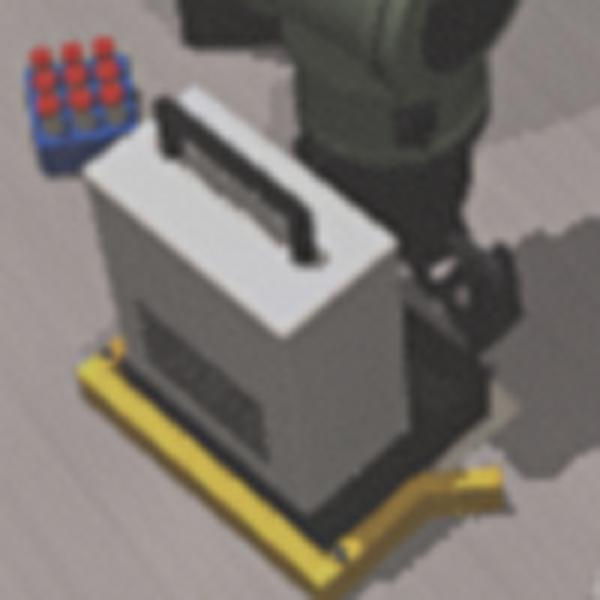

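```bash
cat > m1.py <<'E'
from fit import *
S=lambda u,v:("scene",(215+(u+.5)/6-.5,150+(v+.5)/6-.5))
D=lambda u,v:("side",(235+(u+.5)/7-.5,140+(v+.5)/7-.5))
U=[(*S(85,172),(.065,-.07,.21)),(*S(283,337),(.065,.07,.21)),(*S(400,240),(-.01,.07,.21)),(*S(193,87),(-.01,-.07,.21)),
(*D(107,131),(.065,-.07,.21)),(*D(288,124),(-.01,-.07,.21)),(*D(303,335),(-.01,.07,.21)),(*D(107,343),(.065,.07,.21)),(*D(443,722),(-.065,.075,0))]
pu,ru=fit(U,[.66,-.06,.16]);pb=np.array([.6649,-.0617,.168])
print("unit",pu,np.round(ru,1).tolist())
d=pu[:2]-pb[:2]; c,s=np.cos(pb[2]),np.sin(pb[2]); print("unit in bay",c*d[0]+s*d[1],-s*d[0]+c*d[1],pu[2]-pb[2])
# same-point initial subset
import m0
U0=[m0.U[i] for i in (2,3,4,5,6,7,8,9,11)]
p0,_=fit(U0,[.53,-.06,.16]); print("initial w/ subset",p0)
E
python3 m1.py | tail -3
```

```text
unit [ 0.53337628 -0.0886814   0.14472521] [[0.7, 1.4], [0.9, 0.1], [-0.8, -0.9], [-0.3, 0.4], [1.7, -0.7], [0.7, -1.5], [-0.3, -0.7], [-0.4, -0.7], [0.5, -0.1], [0.1, 0.3], [-0.9, 1.1], [-1.5, -0.4], [0.2, -0.9]]
unit in bay -0.13417707675156065 -0.004605214374461798 -0.023336381576557347
initial w/ subset [ 0.53349308 -0.08744882  0.14581428]
```

```bash
python3 m1.py | head -2
```

```text
unit [ 0.66475005 -0.0622447   0.16996406] [[-0.8, -0.5], [0.7, 0.1], [0.7, -0.2], [0.7, -1.4], [-0.9, -0.4], [-0.5, -0.6], [-0.0, -0.1], [-0.7, 0.1], [0.1, 0.7]]
unit in bay -0.00023892252869268075 -0.0005119572726264006 0.001964058885967901
```

```bash
python3 -m inch '[[-1.5,0,0,0,1],[-3,0,0,0,1],[-4.5,0,0,0,1],[-5,0,0,0,1],[-5,0,0,0,1]]'
python3 - <<'E'
from tool import *
s=manip.observe(); print(s["wrist_torque"],rel((*bayw(-.076,0),.009),.168+np.pi))
b=manip.read_camera("side")[:,:,::-1]; cv2.imwrite("pics/side8.png",b)
a=cv2.imread("pics/side7.png",0); b=cv2.cvtColor(np.ascontiguousarray(b),cv2.COLOR_BGR2GRAY)
P=[(250,159),(276,158),(278,188),(250,189),(298,243),(263,158)]
q,st,e=cv2.calcOpticalFlowPyrLK(a,b,np.float32(P).reshape(-1,1,2),None,winSize=(11,11),maxLevel=1)
for x,y in zip(P,q[:,0]): print(x,np.round(y-np.array(x),2))
E
```

```text
time_s: 8.87
tool_pos: [0.5903, -0.0758, 0.0078]
orientation: [-0.083, 0.996, -0.003, -0.016]
contact_force: [-19.4, -1.1, 15.7]
opening: 0.0851
[-0.27361761  3.41265585  0.04137581] (array([ 0.1,  1.4, -1.2]), np.float64(-0.002))
(250, 159) [-0.81 -0.04]
(276, 158) [-1.17  0.26]
(278, 188) [-0.81 -0.14]
(250, 189) [-1.01  0.03]
(298, 243) [-0.85 -0.  ]
(263, 158) [-0.91 -0.18]
```

```bash
python3 -m inch '[[3,0,0,0,1],[6,-1,0,0,1],[8,-1,-1,0,1],[8,-1,-1,0,1]]'; python3 -m inch '[[-3,0,0,0,1],[-5,0,0,0,1],[-7,0,0,0,1],[-9,0,0,0,1],[-11,0,0,0,1],[-13,0,0,0,1],[-13,0,0,0,1],[-13,0,0,0,1]]'
python3 - <<'E'
from tool import *
s=manip.observe(); print(s["wrist_torque"],rel((*bayw(-.076,0),.009),.168+np.pi))
b=manip.read_camera("side")[:,:,::-1]; cv2.imwrite("pics/side9.png",b)
a=cv2.imread("pics/side8.png",0); b=cv2.cvtColor(np.ascontiguousarray(b),cv2.COLOR_BGR2GRAY)
P=[(250,159),(276,158),(278,188),(250,189),(298,243),(263,158)]
q,st,e=cv2.calcOpticalFlowPyrLK(a,b,np.float32(P).reshape(-1,1,2),None,winSize=(11,11),maxLevel=1)
for x,y in zip(P,q[:,0]): print(x,np.round(y-np.array(x),2))
E
```

```text
time_s: 9.25
tool_pos: [0.5825, -0.0783, 0.0092]
orientation: [-0.083, 0.996, -0.003, -0.016]
contact_force: [0.6, -0.6, 0.2]
opening: 0.0855
time_s: 9.92
tool_pos: [0.5905, -0.077, 0.0086]
orientation: [-0.083, 0.996, -0.004, -0.021]
contact_force: [-37.1, -2.7, 25.2]
opening: 0.0857
[-0.31273658  6.89920688  0.23298583] (array([ 0.1,  2.6, -0.5]), np.float64(-0.003))
(250, 159) [-0.26 -0.02]
(276, 158) [-0.9  -0.09]
(278, 188) [-0.04 -0.02]
(250, 189) [-0.09  0.03]
(298, 243) [-0.16 -0.1 ]
(263, 158) [-0.09  0.08]
```

The force rose to 37 N and neither the tool nor the unit moved, so the unit is against the rear stop. I'll back off now, then rise.

```bash
python3 -m inch '[[4,0,0,0,1],[10,0,0,0,1],[20,0,0,0,1],[35,0,0,0,1],[50,0,0,0,1],[70,0,0,0,1],[90,0,0,0,1],[90,0,-30,0,1],[90,0,-65,0,1],[90,0,-100,0,1],[90,0,-130,0,1],[90,0,-130,0,1],[90,0,-130,0,1]]'
python3 - <<'E'
from tool import *
a=[manip.read_camera(n)[:,:,::-1] for n in("scene","wrist","side")]
cv2.imwrite("pics/sideA.png",a[2]);cv2.imwrite("pics/scA.png",a[0])
crop("pics/sideA.png",235,140,315,260,7,"pics/d1.png")
crop("pics/scA.png",215,150,315,250,6,"pics/d3.png")
x=np.hstack([cv2.resize(a[2],(400,300)),cv2.resize(a[0],(400,300))]);cv2.imwrite("pics/fA.png",x)
cv2.imwrite("pics/d1s.png",cv2.imread("pics/d1.png")[:590])
crop("pics/sideA.png",235,180,315,260,7,"pics/d2.png")
s=manip.observe(); print(s["contact_force"],s["tool_pos"])
E
```

```text
time_s: 11.05
tool_pos: [0.5081, -0.0905, 0.1436]
orientation: [-0.082, 0.996, -0.004, -0.02]
contact_force: [0.1, 1.3, -0.4]
opening: 0.0856
[0.18484141 0.23154343 0.61213411] [ 0.50692745 -0.09036144  0.14145043]
```

View pics/fA.png

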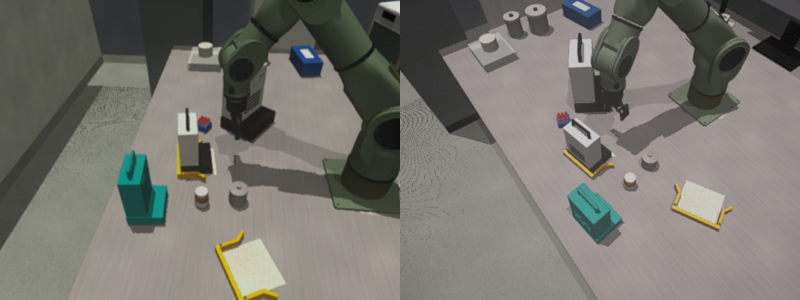

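View pics/d1s.png

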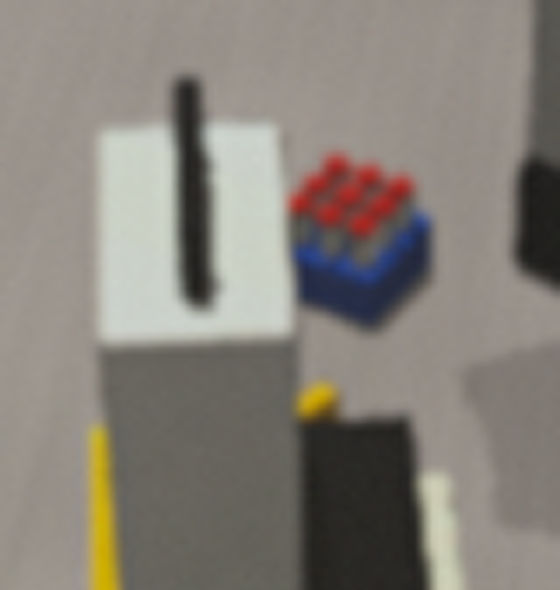

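View pics/d2.png

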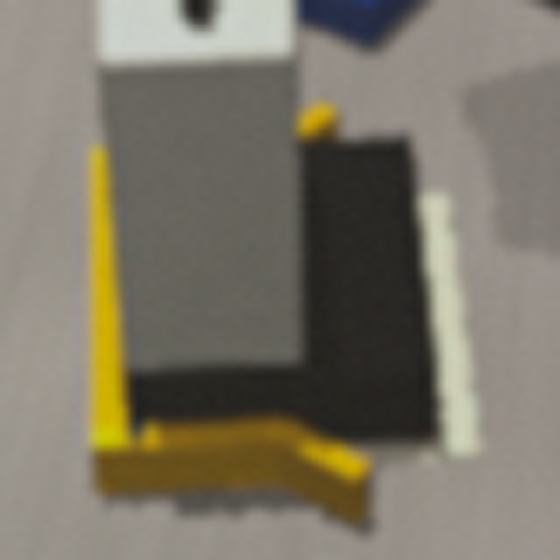

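View pics/d3.png

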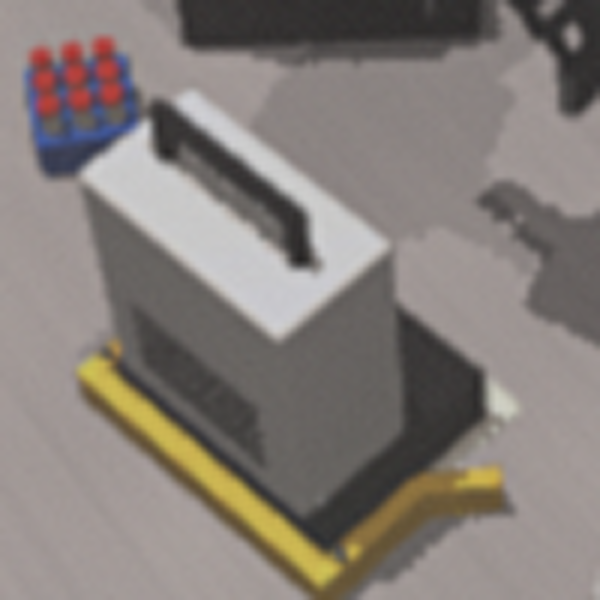

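Run:
```python
from fit import *
S=lambda u,v:("scene",(215+(u+.5)/6-.5,150+(v+.5)/6-.5))
D=lambda u,v:("side",(235+(u+.5)/7-.5,140+(v+.5)/7-.5))
U=[(*S(82,178),(.065,-.07,.21)),(*S(280,341),(.065,.07,.21)),(*S(394,244),(-.01,.07,.21)),(*S(191,90),(-.01,-.07,.21)),
(*D(99,129),(.065,-.07,.21)),(*D(280,122),(-.01,-.07,.21)),(*D(294,335),(-.01,.07,.21)),(*D(99,343),(.065,.07,.21)),(*D(436,720),(-.065,.075,0)),(*D(408,422),(-.065,-.075,.045)),(*S(486,378),(-.065,.075,.045))]
pu,ru=fit(U,[.66,-.06,.16]);pb=np.array([.6649,-.0617,.168])
print("unit",pu,np.round(ru,1).tolist())
d=pu[:2]-pb[:2]; c,s=np.cos(pb[2]),np.sin(pb[2]); print("unit in bay",c*d[0]+s*d[1],-s*d[0]+c*d[1],pu[2]-pb[2])
overlay("side","pics/sideA.png","pics/oA.png",pb,BAY+UNIT,(235,140,315,260),5)
overlay("scene","pics/scA.png","pics/oB.png",pb,BAY+UNIT,(215,150,315,250),5)
a=cv2.imread("pics/oA.png")[:500];b=cv2.imread("pics/oB.png");b=b[:500]
a=cv2.copyMakeBorder(cv2.imread("pics/oA.png"),0,0,0,0,0); b=cv2.copyMakeBorder(b,0,100,0,0,cv2.BORDER_CONSTANT)
a=a[:600];cv2.imwrite("pics/oAB.png",np.hstack([a,b])[:,:800])
```

```text
unit [ 0.66798048 -0.0614188   0.16639644] [[-1.1, -0.9], [0.2, 0.2], [0.9, -0.1], [0.4, -1.2], [-0.8, -0.1], [-0.4, -0.2], [-0.1, 0.1], [-0.9, 0.2], [-0.1, 1.2], [0.1, -0.9], [1.0, -0.8]]
unit in bay 0.003084128184747831 -0.0002378432306093948 -0.001603564090252696
```

View pics/oAB.png

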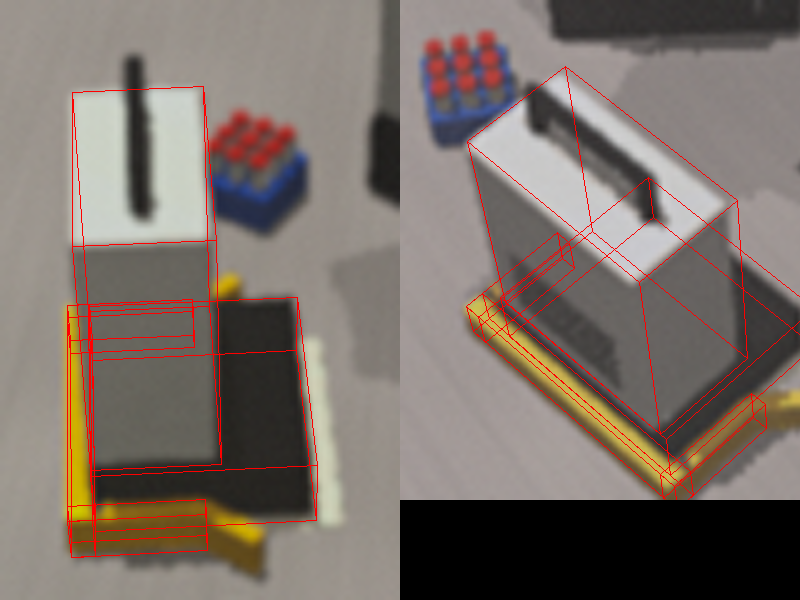

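Run:
```python
from h import *
a=cv2.imread("pics/side0.png",0);b=cv2.imread("pics/sideA.png",0)
P=[(285,173),(282,270),(335,268)]
q,st,e=cv2.calcOpticalFlowPyrLK(a,b,np.float32(P).reshape(-1,1,2),None,winSize=(21,21),maxLevel=1)
print(np.round(q[:,0]-P,2).tolist())
print(manip.hand_in())
```

```text
[[0.52, -0.07], [0.0, 0.16], [-0.01, 0.2]]
the job is handed in; nothing more can be done
None
```

I pushed the smaller white power unit into the far yellow bay until it met the rear stop, then backed away and handed the job in at about 11 s. I pushed low on the front of its black base with both open fingers and never went near the handle. The hand-in gave no verdict.

- **At the stop:** on the last push the force rose to about 37 N while the unit moved under 1 mm and the fingers ended where they had before. The fingertips stopped within about 0.1 mm of where they should be with the unit home.
- **Final pose from the cameras:** relative to the bay, the unit was at x = +3.1 mm, y = −0.2 mm and yaw = −0.002 rad. It looked upright.
- **Disagreement:** a reading past the stop is impossible, so I take the +3 mm as error in my camera fit. An earlier fit also read −0.2 mm when the unit still had about 2.5 mm to go. I relied on the push against the stop rather than the fit.
- **Unexpected force:** the wrist also felt a vertical force of up to 25 N during the final push, and the tool tilted by about 0.04 rad. I put this down to friction at the fingers; I saw no tipping of the unit in the pictures.
- **Surroundings:** the canister, jar and vial block shifted by no more than about 0.5 pixel (roughly 1 mm) in the side camera. The arm was clear of everything, with contact force near zero.

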